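# Load the jar mill up its ramp

## Robot

A 7-joint arm with a two-finger parallel gripper is mounted at the origin on the work surface. World frame = base frame: x ahead of the robot, y to its left, z up, the work surface at z = 0. Lengths are in m, angles in rad, forces in N, time in s.
With the tool pointing down it reaches from about 0.4 to 0.85 m from the base axis. Payload 4.5 kg.
Tool frame: the origin (TCP) lies on the centre line of the jaws, within the pads' length; the fingertips stand 8 mm ahead of it and the grasp point (between the pads) lies 11 mm behind it; z points along the fingers, x is the direction in which the jaws open and shut, and the axes are right-handed (so a half turn about z gives the same grasp; the last joint's range is limited). The gripper opens to 88 mm and grips with 3 to 60 N. Pads are 18 mm wide; open, the fingers measure 123 mm over their backs; the gripper's body (75 mm by 187 mm) begins 45 mm behind the grasp point.
Start: joints at [-1.067, 0.689, -0.195, 1.565, 0.157, 0.902, -0.215], TCP at [0.283, 0.557, 0.247] pointing down, gripper open.
Joint ranges: [-3.01, 3.01], [-0.46, 2.08], [-1.47, 1.51], [0.13, 2.56], [-1, 4.14], [0.04, 2.09], [-2.66, 2.66]. Speed limits (rad/s): [2.57, 2.57, 3.14, 3.14, 3.14, 3.14, 3.14].

## Interface

Orientations are given as a unit quaternion [x, y, z, w].
In Python, from plant import r gives the robot as it stands.
- The arm moves only by the shell command python3 -m pendant 'ROWS' [FORCE]. ROWS is JSON, a list of rows, each a list of 3 entries, a list of its own where there are three numbers: the turn, a rotation vector about the tool's x, y, z in rad, then the shift along the tool's x, y, z in m, then the opening, from 0 (shut) to 1 (fully open). In form: [[[wx, wy, wz], [tx, ty, tz], claw], ...]. A call has 1 to 10 rows; each row is the pose to reach, as a shift and turn from the pose commanded when the call began, along the tool's axes at that moment; what a row does not reach only later rows make up. A row lasts 1/10 s, in which the tool goes at most 50 mm and 8.59 degrees, less where a joint would pass 70% of its speed; a pose out of reach is approached as far as the arm can. A call with a gripper value outside its range is refused whole. The fingers move at their own pace and stop on an object; FORCE is the grip in N (left out, the last holds). Time passes only in rows, so rows that repeat a pose let the fingers close. It gives the time, the measured TCP pose, the force and the opening at its end, in the units of the state.
- r.get_state(): the state, without advancing time (a new reading comes with each control period).
- r.snapshot(name): name is "side" or "top" or "wrist"; returns a dict with "image" (420x560x3 uint8, red, green, blue), "mtx" (3x3 intrinsics, pixels), "R" (3x3) and "t" (3): a world point X has camera coordinates R X + t; the wrist camera has in their place "T_tool_cam" (4x4, takes a point from camera to tool coordinates, whose origin is the TCP and whose axes are the tool frame's). Camera axes: x right, y down, z forward; pixel columns grow to the right and rows downward; lengths in m; the calibration is good to about 2 mm. A picture is of the moment at which its call begins: read the wrist's pose just before it. There is no depth.
- r.finish_job(): hands the job in, once; it reports no verdict.
The state is a dict: "clock": time; "q": joint angles; "qd": joint speeds; "joint_torque": joint torques, N m; "tool_pos": TCP position; "eef_rot": TCP orientation; "contact_force": force on the tool from outside, world axes, zero at the start; "moment": the same for the moment, N m; "opening": opening from 0.0 (shut) to 1.0 (fully open).
Only numpy, scipy, OpenCV 4.12 (cv2) and the standard library are available. Lean on these libraries where they do the work, as an engineer would, in place of code of your own. Each camera call takes 0.05 s, during which the arm holds its last target. There are 200 camera calls.

## Task

Push the white milling jar that lies at the foot of the jar mill's ramp slowly up the ramp with the fingers until it settles between the two rollers at the top against the stop plate; keep it on the ramp, do not grasp or lift it, and never let it run back down. Then press the black start button on the mill's control box right down, leave the jar lying in place, and leave the other things on the bench as they are.

Things in the scene. Friction and masses are not known exactly. Their poses are not given: they have to be found in the camera images.
- mill: Bench-top jar mill with loading ramp, fixed. Level frame used in all entries, mm: origin on the bench under the ramp, z up, x the horizontal way the ramp climbs, y to the left looking up it. Ramp foot at x = -121, ramp top at x = 73, motor housing x = 125 to 203, 70 high, 200 wide. Yaw differs each time.
- deck: Sloping flat aluminium deck of the ramp. Origin: middle of the top face's lower edge (mill x -115, z 10); x up the slope, z out of the deck. 9 degrees, 190 long. Side rails 116 apart inside, 11 above the deck. Foot lip 6 above the deck, 6 thick: the jar lies against it at first. The top edge runs smoothly onto the first roller.
- jar: Milling jar to be rolled: white ceramic cylinder with a steel lid on one end, 60 diameter, 110 long, 0.3 to 0.6 kg, lying across the ramp's foot. Origin at its centre (at first mill x -102, z 42), y along its axis; x and z turn as it rolls. Left alone on the slope it rolls back down; it is smooth (friction about 0.25) and may roll or slide as it is pushed.
- seat (a point): Where the jar's centre belongs (mill x 90, y 0, z 67): in the dip between two fixed parallel rollers with black rubber tyres, 24 diameter, axes along y at x 75 and 105, z 28. The first roller is the crest: past it the jar sinks 3 mm and then stays by itself.
- stop (a point): Middle of the top edge of the upright stop plate's face (mill x 120.5, z 85), 100 wide, just beyond the rollers; the seated jar lies against it or within 2 mm.
- start_top (a point): Centre of the top of the start button: plain black, round, 28 across, in a grey collar on the control box right of the ramp (mill x 30, y -135; box top z 45, 80 by 60). Pressed straight down.
- start (a joint): Travel of the start button, m: 0 released, 0.006 fully pressed; springs back, about 5 N fully down.
- spare_jar: Bystander, leave alone: the second white milling jar, same size, standing on end beside the ramp. Origin at its underside.
- reagent: Bystander, leave alone: small amber jar with a white cap, 48 mm across, 85 tall, beside the ramp. Origin at its underside.
- beaker: Bystander, leave alone: glass beaker, 70 mm across, 90 tall. Origin at its underside.
- flask: Bystander, leave alone: conical glass flask, 76 mm wide, 110 tall. Origin at its underside.
- wash: Bystander, leave alone: white bottle, 68 mm across, 170 tall. Origin at its underside.
- wrench: Bystander, leave alone: wrench lying flat. Origin at its underside.
- collar: Bystander, leave alone: steel ring 60 mm across, 20 tall. Origin at its underside.
Things that resemble listed ones, but are neither listed nor needed, are in the scene too. What is shaped like the jar but blue or green is not meant.

How it is judged:
On the way, in this order (a step that is already met when the one before it is completed fails the run):
1. the jar has been pushed well up the ramp (x of jar in the frame of mill above 0 m).
2. the jar lies still between the two rollers, against the stop plate (x of jar in the frame of mill between 0.082 and 0.097 m and z of jar in the frame of mill between 0.06 and 0.0715 m and angle between the y axis of jar and the y axis of mill, either way round below 0.12 rad and linear speed of jar below 0.03 m/s), for 0.3 s.
3. the start button is pressed right down (value of joint start above 0.0045 m), for 0.05 s.
At the end, for the whole second after the job is handed in: The jar lies at rest (below 0.03 m/s) between the two rollers: centre within about 8 mm of its seat along the ramp, its axis within 0.12 rad of the rollers'; the start button has been pressed at least 4.5 mm after that and is released (all of step 2 and value of joint start below 0.002 m); the robot touches nothing.
It fails at once if the jar runs away: it moves faster than 0.35 m/s, as when it rolls back down (linear speed of jar above 0.35 m/s).
It fails at once if the jar comes back over the foot lip or off the ramp (x of jar in the frame of mill below -0.118 m or angle between the y axis of jar and the y axis of mill, either way round above 0.5 rad).
It fails at once if the jar is lifted more than 10 mm off the ramp (z of jar in the frame of deck above 0.04 m).
It fails at once if the start button is pressed while the jar is not in its place (value of joint start above 0.003 m and not (x of jar in the frame of mill between 0.082 and 0.097 m and z of jar in the frame of mill between 0.06 and 0.0715 m and angle between the y axis of jar and the y axis of mill, either way round below 0.12 rad)).
It fails at once if another thing on the bench is moved more than 30 mm or knocked over (distance of any of spare_jar, reagent, beaker, flask, wash, wrench, collar from where it was at the start of the episode above 0.03 m or angle between spare_jar's own z axis and vertical above 0.5 rad or angle between reagent's own z axis and vertical above 0.5 rad or angle between beaker's own z axis and vertical above 0.5 rad or angle between flask's own z axis and vertical above 0.5 rad or angle between wash's own z axis and vertical above 0.5 rad or angle between collar's own z axis and vertical above 0.5 rad).
It also fails if it takes over 51 s, if anything falls off the work surface, if the arm or the gripper's body presses on something with over 40 N, if the wrist force passes 120 N, or if a joint passes its speed limit or range.

## Working session

There is one attempt and no reset: what is moved stays moved. The work goes in short steps, Python scripts to look and compute and a shell command to move; the robot and the scene stay as the last step left them, time stands still between calls to the robot, and variables do not carry over. Pictures are saved under pics/ and viewed, about 8 in all and at most 12, crops included, and the job is handed in when it is done.

```bash
ls; mkdir -p pics
python3 - <<'E'
from plant import r
import cv2,json,numpy as np
s=r.get_state();print({k:np.round(v,3).tolist() for k,v in s.items()})
for n in("top","side"):
    d=r.snapshot(n);cv2.imwrite(f"pics/{n}0.png",d["image"][:,:,::-1]);np.savez(f"{n}.npz",**d);print(n,d["mtx"],d["R"],d["t"])
E
```

```text
pics
{'clock': 0.0, 'q': [-1.067, 0.69, -0.195, 1.566, 0.157, 0.902, -0.215], 'qd': [0.0, -0.0, 0.001, 0.0, -0.001, 0.001, 0.0], 'joint_torque': [-0.0, -52.759, -1.267, -15.344, -0.053, 0.006, 0.0], 'tool_pos': [0.283, 0.557, 0.246], 'eef_rot': [0.852, 0.523, -0.001, 0.001], 'contact_force': [0.429, 1.078, -0.471], 'moment': [0.024, 0.013, -0.038], 'opening': 0.999}
top [[516.37648634   0.         289.39908476]
 [  0.         516.37648634 207.89691593]
 [  0.           0.           1.        ]] [[-0.01276309 -0.9998633  -0.01051151]
 [-0.98260203  0.0144893  -0.18515752]
 [ 0.18528452  0.00796545 -0.98265263]] [0.02321659 0.52219483 1.31582317]
side [[463.570988     0.         275.56200123]
 [  0.         463.570988   209.2947827 ]
 [  0.           0.           1.        ]] [[ 0.75966676 -0.65031194  0.00088996]
 [-0.42557848 -0.49817653 -0.75544894]
 [ 0.49172083  0.5735107  -0.65520692]] [-0.38358571  0.30336114  1.09168563]
```

View pics/top0.png

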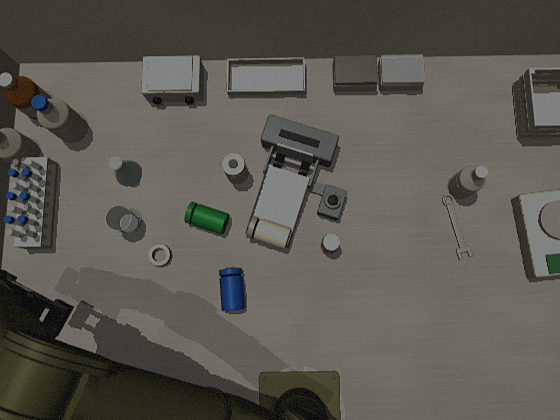

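View pics/side0.png

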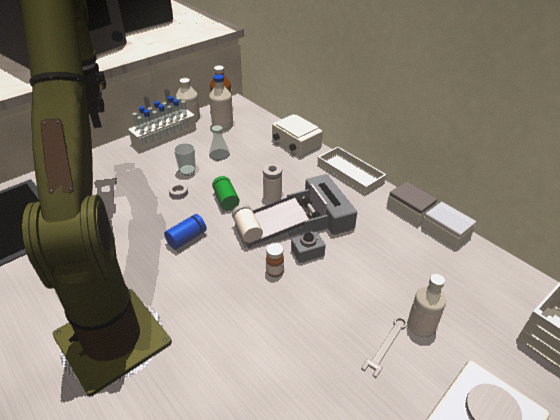

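The mill sits mid-bench: jar at about (271,233) in the top view, control box (331,201), housing (299,141). The amber reagent jar is at (331,243) and the spare jar at (234,167). I'll enlarge both views.

Run:
```python
import cv2
a=cv2.imread("pics/top0.png")[105:255,220:360];cv2.imwrite("pics/topc.png",cv2.resize(cv2.convertScaleAbs(a,alpha=1.5),None,fx=4,fy=4,interpolation=cv2.INTER_CUBIC))
```

```text
(no output)
```

View pics/topc.png

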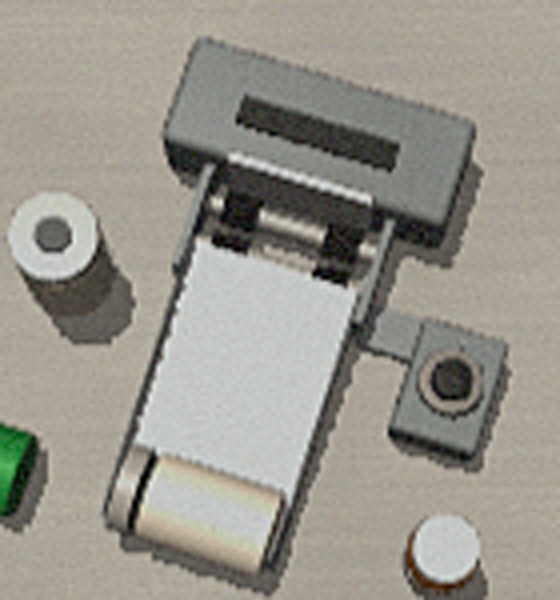

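The crop shows clear corners: housing top (205,38),(473,125),(168,135),(440,222); stop edge (230,158)–(372,200); box top; button (453,377). I'll fit the mill pose from them.

```bash
cat > h.py <<'E'
import numpy as np
from scipy.spatial.transform import Rotation as Ro
def proj(d,X):
    c=np.atleast_2d(X)@d["R"].T+d["t"]; p=c@d["mtx"].T; return p[:,:2]/p[:,2:]
def m2w(p,M):
    th,x,y=p; c,s=np.cos(th),np.sin(th); M=np.atleast_2d(M).astype(float)
    return M@np.array([[c,-s,0],[s,c,0],[0,0,1]]).T+[x,y,0]
E
python3 - <<'E'
from h import *
from scipy.optimize import least_squares
d=np.load("top.npz")
L=[((205,38),(203,100,70)),((473,125),(203,-100,70)),((168,135),(125,100,70)),((440,222),(125,-100,70)),((230,156),(120.5,50,85)),((372,200),(120.5,-50,85)),((422,318),(70,-105,45)),((508,342),(70,-165,45)),((453,377),(30,-135,56)),((390,433),(-10,-105,45)),((472,456),(-10,-165,45))]
P=np.array([a for a,_ in L])/4+[220-.4,105-.4];M=np.array([b for _,b in L])/1000
f=lambda p:(proj(d,m2w(p,M))-P).ravel()
s=least_squares(f,[-.25,.6,0],loss='soft_l1');print(s.x,np.round(f(s.x).reshape(-1,2),1).tolist())
np.save("mill.npy",s.x)
for n,m in dict(jar=(-.102,0,.042),seat=(.09,0,.067),btn=(.03,-.135,.056),origin=(0,0,0),foot=(-.121,0,0)).items(): print(n,m2w(s.x,m).round(4), proj(d,m2w(s.x,m)))
from plant import r
q=r.get_state();R=Ro.from_quat(q["eef_rot"]).as_matrix();print(R.round(3))
# bystanders approx
def ray(u,v,z):
    A=np.linalg.inv(d["mtx"])@[u,v,1];D=d["R"].T@A;C=-d["R"].T@d["t"];return (C+D*(z-C[2])/D[2]).round(3)
print("reagent",ray(331.5,242,.085),"spare",ray(233,164,.11))
E
```

```text
[-0.34178643  0.55741985  0.04038666] [[-1.5, -2.0], [2.2, -1.1], [-1.9, -0.0], [1.4, 1.4], [-0.4, 0.3], [0.1, 1.0], [0.7, -0.6], [0.6, 0.4], [-0.7, 1.2], [-0.7, -1.5], [0.4, -0.0]]
jar [[0.4613 0.0746 0.042 ]] [[267.50991986 231.50464979]]
seat [[0.6422 0.0102 0.067 ]] [[290.94391665 162.2195898 ]]
btn [[ 0.5404 -0.0969  0.056 ]] [[332.13824853 200.0718892 ]]
origin [[0.5574 0.0404 0.    ]] [[280.56658588 198.82324958]]
foot [[0.4434 0.0809 0.    ]] [[266.00122041 240.26246865]]
[[ 0.453  0.892 -0.001]
 [ 0.892 -0.453 -0.002]
 [-0.002  0.    -1.   ]]
reagent [ 0.426 -0.09   0.085] spare [0.628 0.159 0.11 ]
```

```bash
cat >> h.py <<'E'
def go(target_mill,p=None):
    from plant import r
    if p is None: p=np.load("mill.npy")
    s=r.get_state();R=Ro.from_quat(s["eef_rot"]).as_matrix()
    th=p[0];y=np.array([-np.sin(th),np.cos(th),0]);G=np.array([y,[np.cos(th),np.sin(th),0],[0,0,-1]]).T
    W=m2w(p,target_mill)[0]
    print("target",W.round(4),"turn",Ro.from_matrix(R.T@G).as_rotvec().round(4),"shift",(R.T@(W-s["tool_pos"])).round(4))
def inmill(X,p):
    th,x,y=p;d=np.array(X)-[x,y,0];c,s=np.cos(th),np.sin(th);return np.array([c*d[0]+s*d[1],-s*d[0]+c*d[1],d[2]])
E
python3 -c "
from h import *
go((-.06,0,.30)); go((-.155,0,.2))"
```

```text
target [0.5009 0.0605 0.3   ] turn [ 0.      0.0017 -0.128 ] shift [-0.3439  0.4192 -0.0534]
target [0.4114 0.0923 0.2   ] turn [ 0.      0.0017 -0.128 ] shift [-0.3558  0.3249  0.0466]
```

```bash
python3 -m pendant '[[[0,0.0017,-0.128],[-0.344,0.419,-0.053],0.5],[[0,0.0017,-0.128],[-0.344,0.419,-0.053],0.5],[[0,0.0017,-0.128],[-0.344,0.419,-0.053],0.5],[[0,0.0017,-0.128],[-0.344,0.419,-0.053],0.5],[[0,0.0017,-0.128],[-0.344,0.419,-0.053],0.5],[[0,0.0017,-0.128],[-0.344,0.419,-0.053],0.5],[[0,0.0017,-0.128],[-0.344,0.419,-0.053],0.5],[[0,0.0017,-0.128],[-0.344,0.419,-0.053],0.5],[[0,0.0017,-0.128],[-0.344,0.419,-0.053],0.5],[[0,0.0017,-0.128],[-0.344,0.419,-0.053],0.5]]'; python3 -c "
from h import *
go((-.06,0,.30))"
```

```text
clock: 1.1
tool_pos: [0.4832, 0.0996, 0.2954]
eef_rot: [0.817, 0.577, 0.001, -0.001]
contact_force: [2.2, 0.3, 0.8]
opening: 0.499
target [0.5009 0.0605 0.3   ] turn [-0.0002 -0.0016  0.0001] shift [-0.0309  0.0297 -0.0046]
```

```bash
python3 -m pendant '[[[0,0,0],[-0.031,0.03,-0.005],0.5],[[0,0,0],[-0.031,0.03,-0.005],0.5],[[0,0,0],[-0.031,0.03,-0.005],0.5]]'
python3 - <<'E'
from h import *
from plant import r
import cv2
s=r.get_state();d=r.snapshot("wrist");T=np.eye(4);T[:3,:3]=Ro.from_quat(s["eef_rot"]).as_matrix();T[:3,3]=s["tool_pos"]
E=np.linalg.inv(T@d["T_tool_cam"]);np.savez("w1.npz",mtx=d["mtx"],R=E[:3,:3],t=E[:3,3]);print(s["tool_pos"],d["T_tool_cam"].round(3))
w=dict(np.load("w1.npz"));p=np.load("mill.npy")
print(proj(w,m2w(p,[(.03,-.135,.056),(-.102,-.055,.042),(-.102,.055,.042),(.1205,.05,.085),(.1205,-.05,.085)])).round())
im=cv2.convertScaleAbs(d["image"][:,:,::-1],alpha=1.3);cv2.imwrite("pics/w1.png",im)
E
```

```text
clock: 1.4
tool_pos: [0.5008, 0.0615, 0.3]
eef_rot: [0.818, 0.575, 0.001, -0.001]
contact_force: [0.4, 0.7, -1.2]
opening: 0.501
[0.50075724 0.06148167 0.3000161 ] [[ 1.    -0.001 -0.     0.001]
 [ 0.001  0.954  0.301 -0.078]
 [ 0.    -0.301  0.954 -0.137]
 [ 0.     0.     0.     1.   ]]
[[180. 239.]
 [236. 139.]
 [323. 138.]
 [317. 309.]
 [243. 310.]]
```

View pics/w1.png

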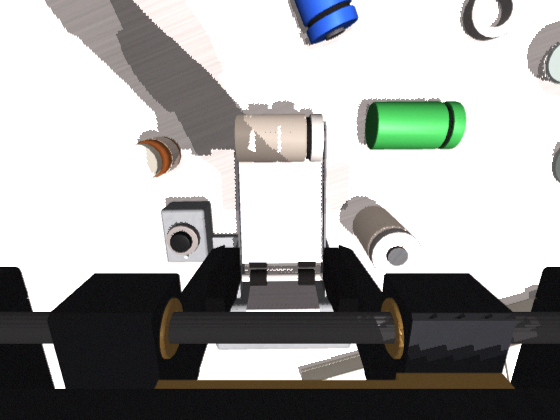

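Close view agrees with the fit: button at (181,241) against predicted (180,239), jar ends 236/323 as predicted, ramp axis vertical. Next I go behind the jar and down.

```bash
python3 -m pendant '[[[0,0,0],[0,-0.05,0.05],0.5],[[0,0,0],[0.001,-0.096,0.1],0.5],[[0,0,0],[0.001,-0.096,0.15],0.5],[[0,0,0],[0.001,-0.096,0.19],0.5],[[0,0,0],[0.001,-0.096,0.22],0.5],[[0,0,0],[0.001,-0.096,0.24],0.5],[[0,0,0],[0.001,-0.096,0.255],0.5],[[0,0,0],[0.001,-0.096,0.257],0.5],[[0,0,0],[0.001,-0.096,0.257],0.5]]'
python3 - <<'E'
from h import *
from plant import r
import cv2
s=r.get_state();print(inmill(s["tool_pos"],np.load("mill.npy")))
go((-.142,0,.042))
cv2.imwrite("pics/s1.png",cv2.resize(r.snapshot("side")["image"][150:290,180:370,::-1],None,fx=4,fy=4,interpolation=cv2.INTER_CUBIC))
E
```

```text
clock: 2.35
tool_pos: [0.4021, 0.0931, 0.0539]
eef_rot: [0.815, 0.579, -0.018, -0.003]
contact_force: [0.5, -0.5, 0.1]
opening: 0.505
[-0.16404682 -0.00237642  0.05388508]
target [0.4236 0.088  0.042 ] turn [-0.0257  0.0254  0.0073] shift [0.0025 0.0224 0.0113]
```

View pics/s1.png

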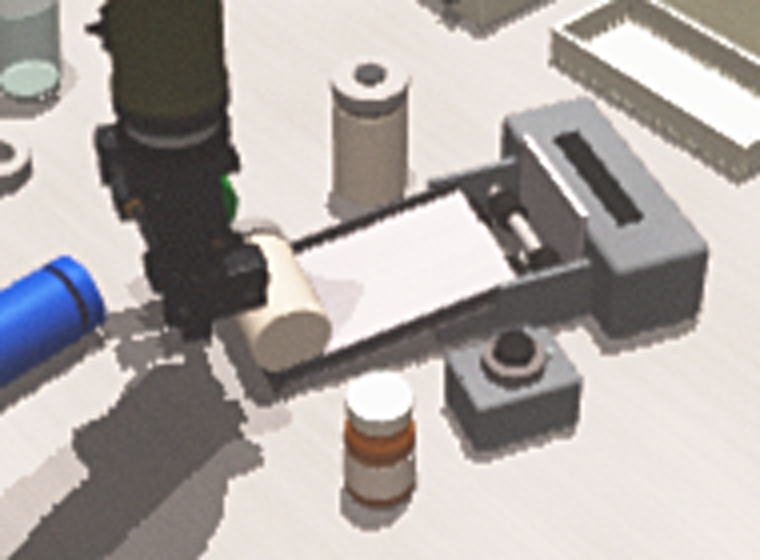

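The fingers are behind the jar with the body above it; the arm is near its inner reach limit, slightly tilted. I'll ease forward and right the tool.

```bash
python3 -m pendant '[[[-0.026,0.025,0.007],[0.002,0.010,0.006],0.5],[[-0.026,0.025,0.007],[0.002,0.013,0.011],0.5],[[-0.026,0.025,0.007],[0.002,0.013,0.011],0.5]]'
python3 - <<'E'
from h import *
from plant import r
s=r.get_state();print(inmill(s["tool_pos"],np.load("mill.npy")),s["q"].round(3) if hasattr(s["q"],"round") else s["q"])
go((-.142,0,.042))
E
```

```text
clock: 2.7
tool_pos: [0.4154, 0.0894, 0.0427]
eef_rot: [0.817, 0.576, 0.0, 0.0]
contact_force: [-0.1, 0.6, 0.2]
opening: 0.496
[-0.15024248 -0.00140811  0.0427328 ] [-0.193  0.881 -0.206  2.29   1.693  0.161 -0.793]
target [0.4236 0.088  0.042 ] turn [ 0.0007  0.0001 -0.0011] shift [0.0014 0.0082 0.0007]
```

```bash
python3 -m pendant '[[[0,0,0],[0.001,0.003,0],0.5],[[0,0,0],[0.001,0.006,0],0.5],[[0,0,0],[0.001,0.008,0],0.5],[[0,0,0],[0.001,0.010,0],0.5],[[0,0,0],[0.001,0.012,0],0.5],[[0,0,0],[0.001,0.014,-0.001],0.5],[[0,0,0],[0.001,0.016,-0.001],0.5],[[0,0,0],[0.001,0.018,-0.001],0.5],[[0,0,0],[0.001,0.020,-0.002],0.5],[[0,0,0],[0.001,0.022,-0.002],0.5]]'
python3 - <<'E'
from h import *
from plant import r
s=r.get_state();print(inmill(s["tool_pos"],np.load("mill.npy")),s["contact_force"],s["moment"])
E
```

```text
clock: 3.7
tool_pos: [0.4359, 0.0827, 0.0453]
eef_rot: [0.818, 0.575, -0.0, 0.0]
contact_force: [-0.6, -0.2, -0.9]
opening: 0.503
[-0.12868876 -0.00086896  0.0453488 ] [-0.60789301 -0.17418979 -0.90510125] [ 0.07540127  0.29761374 -0.00379119]
```

```bash
python3 -m pendant '[[[0,0,0],[0,0.002,0],0.5],[[0,0,0],[0,0.005,-0.001],0.5],[[0,0,0],[0,0.008,-0.001],0.5],[[0,0,0],[0,0.011,-0.002],0.5],[[0,0,0],[0,0.014,-0.002],0.5],[[0,0,0],[0,0.017,-0.003],0.5],[[0,0,0],[0,0.020,-0.003],0.5],[[0,0,0],[0,0.023,-0.004],0.5],[[0,0,0],[0,0.025,-0.004],0.5],[[0,0,0],[0,0.026,-0.004],0.5]]'
python3 - <<'E'
from h import *
from plant import r
import cv2
s=r.get_state();print(inmill(s["tool_pos"],np.load("mill.npy")),s["contact_force"],s["moment"])
a=cv2.resize(r.snapshot("side")["image"][170:270,220:370,::-1],None,fx=4,fy=4,interpolation=cv2.INTER_CUBIC)
b=r.snapshot("wrist")["image"][60:320,180:380,::-1]; b=cv2.resize(b,(308,400));cv2.imwrite("pics/s2.png",cv2.hconcat([a[:, :490],b]))
E
```

```text
clock: 4.7
tool_pos: [0.4614, 0.0728, 0.0491]
eef_rot: [0.818, 0.575, 0.0, 0.001]
contact_force: [-1.4, -0.2, -0.1]
opening: 0.5
[-0.10131515 -0.00166579  0.04912936] [-1.41913372 -0.15022685 -0.10362936] [0.10708398 0.23177492 0.03103077]
```

View pics/s2.png

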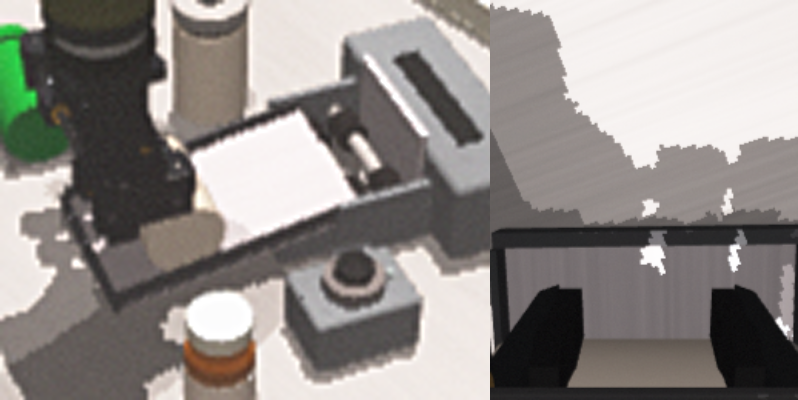

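Jar squarely against both fingers, off the lip and level on the ramp. Continuing.

```bash
python3 -m pendant '[[[0,0,0],[0,0.002,0],0.5],[[0,0,0],[0,0.005,-0.001],0.5],[[0,0,0],[0,0.008,-0.001],0.5],[[0,0,0],[0,0.012,-0.002],0.5],[[0,0,0],[0.001,0.016,-0.003],0.5],[[0,0,0],[0.001,0.020,-0.003],0.5],[[0,0,0],[0.001,0.024,-0.004],0.5],[[0,0,0],[0.001,0.028,-0.004],0.5],[[0,0,0],[0.001,0.032,-0.005],0.5],[[0,0,0],[0.001,0.036,-0.006],0.5]]'
python3 -m pendant '[[[0,0,0],[0,0.004,0],0.5],[[0,0,0],[0,0.008,-0.001],0.5],[[0,0,0],[0,0.012,-0.002],0.5],[[0,0,0],[0,0.016,-0.002],0.5],[[0,0,0],[0,0.020,-0.003],0.5],[[0,0,0],[0,0.024,-0.004],0.5],[[0,0,0],[0,0.028,-0.004],0.5],[[0,0,0],[0,0.032,-0.005],0.5],[[0,0,0],[0,0.035,-0.006],0.5],[[0,0,0],[0,0.037,-0.006],0.5]]'
python3 - <<'E'
from h import *
from plant import r
s=r.get_state();print(inmill(s["tool_pos"],np.load("mill.npy")),s["contact_force"],s["moment"])
E
```

```text
clock: 5.8
tool_pos: [0.4955, 0.0615, 0.0552]
eef_rot: [0.818, 0.575, 0.0, 0.001]
contact_force: [-1.8, -0.5, 0.6]
opening: 0.499
clock: 6.8
tool_pos: [0.5305, 0.049, 0.0613]
eef_rot: [0.818, 0.575, 0.0, 0.001]
contact_force: [-1.0, 0.9, 0.3]
opening: 0.5
[-0.02827748 -0.00092379  0.06132103] [-0.95026765  0.93319526  0.300687  ] [0.09298548 0.2432739  0.02873433]
```

```bash
python3 -m pendant '[[[0,0,0],[0,0.003,0],0.5],[[0,0,0],[0,0.007,-0.001],0.5],[[0,0,0],[0,0.011,-0.001],0.5],[[0,0,0],[0,0.015,-0.002],0.5],[[0,0,0],[0,0.019,-0.002],0.5],[[0,0,0],[0,0.023,-0.003],0.5],[[0,0,0],[0,0.027,-0.004],0.5],[[0,0,0],[0,0.031,-0.004],0.5],[[0,0,0],[0,0.034,-0.005],0.5],[[0,0,0],[0,0.036,-0.005],0.5]]'
python3 -m pendant '[[[0,0,0],[0,0.002,0],0.5],[[0,0,0],[0,0.005,-0.001],0.5],[[0,0,0],[0,0.008,-0.001],0.5],[[0,0,0],[0,0.011,-0.001],0.5],[[0,0,0],[0,0.014,-0.002],0.5],[[0,0,0],[0,0.017,-0.002],0.5],[[0,0,0],[0,0.020,-0.002],0.5],[[0,0,0],[0,0.023,-0.002],0.5],[[0,0,0],[0,0.025,-0.002],0.5],[[0,0,0],[0,0.026,-0.002],0.5]]'
python3 - <<'E'
from h import *
from plant import r
import cv2
s=r.get_state();print(inmill(s["tool_pos"],np.load("mill.npy")),s["contact_force"],s["moment"])
a=cv2.resize(r.snapshot("side")["image"][150:270,220:370,::-1],None,fx=4,fy=4,interpolation=cv2.INTER_CUBIC);cv2.imwrite("pics/s3.png",a)
E
```

```text
clock: 7.8
tool_pos: [0.5644, 0.0368, 0.0664]
eef_rot: [0.818, 0.575, 0.0, 0.001]
contact_force: [-0.8, 0.0, 0.3]
opening: 0.5
clock: 8.8
tool_pos: [0.589, 0.0278, 0.0683]
eef_rot: [0.818, 0.575, 0.0, 0.001]
contact_force: [0.5, -0.4, -0.0]
opening: 0.501
[ 0.03398465 -0.00125598  0.0683486 ] [ 0.52385973 -0.42730712 -0.04310944] [ 0.03828937  0.04103185 -0.02738612]
```

View pics/s3.png

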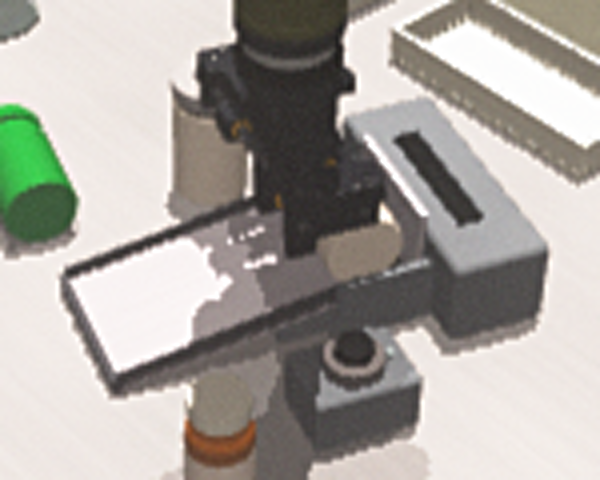

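Jar is at the crest, probably over (contact force fell to zero). A gentle follow-up to make sure.

```bash
python3 -m pendant '[[[0,0,0],[0,0.002,0],0.5],[[0,0,0],[0,0.004,0],0.5],[[0,0,0],[0,0.006,0],0.5],[[0,0,0],[0,0.008,0],0.5],[[0,0,0],[0,0.010,0],0.5],[[0,0,0],[0,0.012,0],0.5],[[0,0,0],[0,0.013,0],0.5],[[0,0,0],[0,0.014,0],0.5],[[0,0,0],[0,0.015,0],0.5],[[0,0,0],[0,0.015,0],0.5]]'
python3 - <<'E'
from h import *
from plant import r
s=r.get_state();p=np.load("mill.npy");print(inmill(s["tool_pos"],p),s["contact_force"],s["moment"])
E
```

```text
clock: 9.85
tool_pos: [0.6025, 0.0231, 0.0683]
eef_rot: [0.818, 0.575, 0.0, 0.001]
contact_force: [0.2, -0.1, 0.5]
opening: 0.503
[ 0.04823457 -0.00119681  0.06831246] [ 0.22422375 -0.09778007  0.46560664] [0.02969725 0.02353762 0.02458166]
```

```bash
python3 -m pendant '[[[0,0,0],[0,-0.010,0],0.5],[[0,0,0],[0,-0.03,0],0.5],[[0,0,0],[0,-0.05,-0.04],0.3],[[0,0,0],[0,-0.07,-0.08],0],[[0,0,0],[0,-0.1,-0.12],0],[[0,0,0],[0,-0.12,-0.16],0],[[0,0,0],[0,-0.13,-0.20],0],[[0,0,0],[0,-0.13,-0.21],0],[[0,0,0],[0,-0.13,-0.21],0],[[0,0,0],[0,-0.13,-0.21],0]]'
python3 - <<'E'
from h import *
from plant import r
import cv2
s=r.get_state();d=r.snapshot("wrist");T=np.eye(4);T[:3,:3]=Ro.from_quat(s["eef_rot"]).as_matrix();T[:3,3]=s["tool_pos"]
E=np.linalg.inv(T@d["T_tool_cam"]);w=dict(mtx=d["mtx"],R=E[:3,:3],t=E[:3,3])
p=np.load("mill.npy");print(inmill(s["tool_pos"],p))
print(proj(w,m2w(p,[(.03,-.135,.056),(.03,-.135,.05),(.06,-.055,.067),(.06,.055,.067),(.09,0,.097),(.1205,.05,.085),(.1205,-.05,.085)])).round())
b=d["image"][200:350,140:360,::-1]
b=cv2.resize(b,(500,341),interpolation=cv2.INTER_CUBIC)
a=r.snapshot("side")["image"][160:260,275:375,::-1];a=cv2.resize(a,(341,341),interpolation=cv2.INTER_CUBIC);a=a[:,:300]
cv2.imwrite("pics/w3.png",cv2.convertScaleAbs(cv2.hconcat([b,a]),alpha=1.2))
E
```

```text
clock: 10.85
tool_pos: [0.4796, 0.0666, 0.277]
eef_rot: [0.818, 0.575, -0.001, 0.001]
contact_force: [0.9, 0.8, -0.2]
opening: 0.003
[-0.08213131 -0.00143937  0.27701836]
[[179. 262.]
 [180. 260.]
 [240. 286.]
 [325. 286.]
 [283. 321.]
 [321. 334.]
 [245. 335.]]
```

View pics/w3.png

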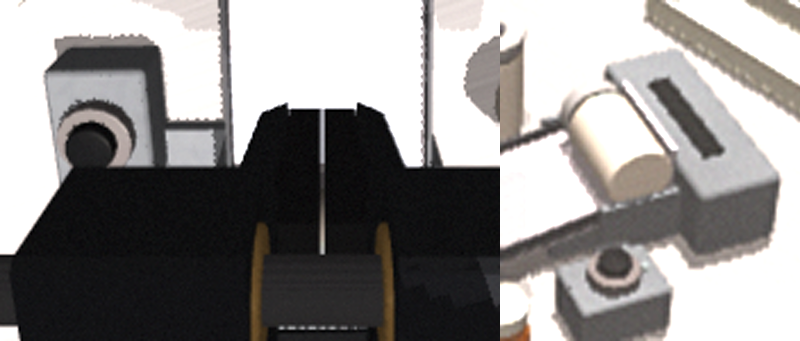

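Jar lies seated against the stop plate, parallel to it (side view). Button at wrist px ≈ (179,264), within about 2 px of prediction. Next: above the button.

```bash
python3 -m pendant '[[[0,0,0],[-0.05,0.04,0],0],[[0,0,0],[-0.09,0.08,0.02],0],[[0,0,0],[-0.134,0.113,0.05],0],[[0,0,0],[-0.134,0.113,0.09],0],[[0,0,0],[-0.134,0.113,0.13],0],[[0,0,0],[-0.134,0.113,0.16],0],[[0,0,0],[-0.134,0.113,0.18],0],[[0,0,0],[-0.134,0.113,0.187],0],[[0,0,0],[-0.134,0.113,0.187],0],[[0,0,0],[-0.134,0.113,0.187],0]]'
python3 - <<'E'
from h import *
from plant import r
import cv2
s=r.get_state();p=np.load("mill.npy");print(inmill(s["tool_pos"],p),s["contact_force"])
go((.031,-.135,.09))
d=np.load("side.npz");print(proj(d,m2w(p,[(.03,-.135,.056),(.03,-.135,.045)]))-[275,160])
a=r.snapshot("side")["image"][160:260,275:375,::-1];cv2.imwrite("pics/s4.png",cv2.convertScaleAbs(cv2.resize(a,(500,500),interpolation=cv2.INTER_CUBIC),alpha=1.2))
E
```

```text
clock: 11.95
tool_pos: [0.5415, -0.097, 0.0918]
eef_rot: [0.818, 0.575, 0.001, 0.001]
contact_force: [0.5, 0.8, -0.3]
opening: 0.004
[ 0.03103727 -0.13472991  0.09183612] [ 0.54081814  0.84291192 -0.26868178]
target [ 0.5414 -0.0972  0.09  ] turn [ 0.0022  0.0002 -0.004 ] shift [-0.0003 -0.      0.0018]
[[33.54020568 78.35474746]
 [33.34983935 81.21769707]]
```

View pics/s4.png

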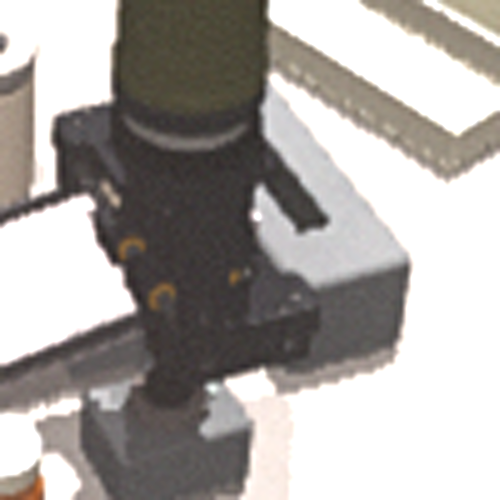

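Fingertips stand directly over the button (tip about (172,385) in the crop, button expected (167,392)). Pressing in small steps.

```bash
python3 -m pendant '[[[0,0,0],[0,0,0.008],0],[[0,0,0],[0,0,0.014],0],[[0,0,0],[0,0,0.018],0],[[0,0,0],[0,0,0.021],0],[[0,0,0],[0,0,0.023],0],[[0,0,0],[0,0,0.025],0],[[0,0,0],[0,0,0.027],0],[[0,0,0],[0,0,0.027],0]]'
python3 -m pendant '[[[0,0,0],[0,0,0.002],0],[[0,0,0],[0,0,0.003],0],[[0,0,0],[0,0,0.003],0]]'
python3 -m pendant '[[[0,0,0],[0,0,0.002],0],[[0,0,0],[0,0,0.003],0],[[0,0,0],[0,0,0.003],0]]'
```

```text
clock: 12.8
tool_pos: [0.5413, -0.0974, 0.0688]
eef_rot: [0.818, 0.575, 0.0, 0.003]
contact_force: [-10.0, -1.9, 42.8]
opening: 0.003
clock: 13.1
tool_pos: [0.5414, -0.0974, 0.0684]
eef_rot: [0.818, 0.575, 0.0, 0.004]
contact_force: [-15.1, -2.1, 65.4]
opening: 0.005
clock: 13.4
tool_pos: [0.5414, -0.0974, 0.068]
eef_rot: [0.818, 0.575, 0.0, 0.005]
contact_force: [-21.7, -3.6, 89.2]
opening: 0.005
```

Hard stop at tip z≈0.060: either button bottomed or the collar. I'll back off and read the spring profile.

```bash
python3 -m pendant '[[[0,0,0],[0,0,-0.004],0],[[0,0,0],[0,0,-0.008],0],[[0,0,0],[0,0,-0.010],0],[[0,0,0],[0,0,-0.010],0]]'
for i in 1 2 3; do python3 -m pendant '[[[0,0,0],[0,0,-0.002],0],[[0,0,0],[0,0,-0.002],0],[[0,0,0],[0,0,-0.002],0]]';done
```

```text
clock: 13.8
tool_pos: [0.5412, -0.0975, 0.0694]
eef_rot: [0.818, 0.575, 0.0, 0.001]
contact_force: [-1.8, -1.6, 13.9]
opening: 0.01
clock: 14.1
tool_pos: [0.5412, -0.0975, 0.0704]
eef_rot: [0.818, 0.575, 0.0, 0.001]
contact_force: [-0.5, -0.8, 4.7]
opening: 0.009
clock: 14.4
tool_pos: [0.5412, -0.0975, 0.0723]
eef_rot: [0.818, 0.575, 0.0, 0.001]
contact_force: [0.2, -0.9, 3.0]
opening: 0.005
clock: 14.7
tool_pos: [0.5412, -0.0973, 0.0744]
eef_rot: [0.818, 0.575, 0.0, 0.001]
contact_force: [0.7, -2.0, 1.7]
opening: 0.004
```

```bash
for i in 1 2 3 4; do python3 -m pendant '[[[0,0,0],[0,0,-0.001],0],[[0,0,0],[0,0,-0.001],0],[[0,0,0],[0,0,-0.001],0]]'|grep -E 'tool|force';done; python3 -m pendant '[[[0,0,0],[0,0,-0.02],0],[[0,0,0],[0,0,-0.06],0],[[0,0,0],[0,0,-0.11],0],[[0,0,0],[0,0,-0.15],0],[[0,0,0],[0,-0.03,-0.19],0],[[0,0,0],[0,-0.06,-0.2],0],[[0,0,0],[0,-0.06,-0.2],0],[[0,0,0],[0,-0.06,-0.2],0]]'
python3 - <<'E'
from plant import r
import cv2
a=r.snapshot("side")["image"][130:290,220:380,::-1];a=cv2.resize(a,(500,500),interpolation=cv2.INTER_CUBIC)
b=r.snapshot("top")["image"][110:255,215:360,::-1];b=cv2.resize(b,(300,300),interpolation=cv2.INTER_CUBIC);b=cv2.copyMakeBorder(b,0,200,0,0,0)
cv2.imwrite("pics/s5.png",cv2.convertScaleAbs(cv2.hconcat([a,b]),alpha=1.2))
E
```

```text
tool_pos: [0.5411, -0.0971, 0.0754]
contact_force: [1.2, -0.8, 2.4]
tool_pos: [0.5409, -0.097, 0.0763]
contact_force: [-0.2, 0.5, 0.1]
tool_pos: [0.5411, -0.0972, 0.0774]
contact_force: [0.2, -0.1, -1.0]
tool_pos: [0.5411, -0.0973, 0.0785]
contact_force: [0.2, 0.2, 0.5]
clock: 16.7
tool_pos: [0.4842, -0.0771, 0.2786]
eef_rot: [0.818, 0.575, 0.0, 0.001]
contact_force: [0.5, 0.1, -0.7]
opening: 0.008
```

View pics/s5.png

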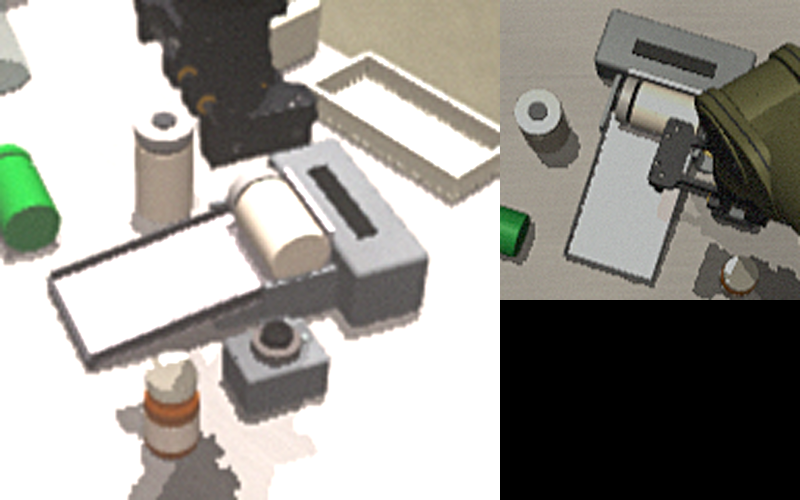

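Jar still seated against the stop and parallel to it, button released, bystanders in place, robot clear. The spring was felt over about 6 mm down to the hard stop, which matches full travel. Handing in.

```bash
python3 -c "
from plant import r
r.finish_job()"
```

```text
the job is handed in; nothing more can be done
```

I pushed the white jar slowly up the ramp with the half-open fingers until it rolled into the dip between the rollers. I then pressed the start button down with the closed fingers, moved clear and handed the job in. The robot's clock read about 17 s of the 51 s allowed.

- **Jar:** the last pictures show it seated against the stop plate and parallel to it. After the fingers followed it over the crest, the contact force stayed near zero. I judged its position by eye from the pictures and did not measure it.
- **Button:** contact began at a TCP height of about 76 mm and the hard stop came at about 70 mm. The force just before the stop was about 4.7 N. This matches the stated 6 mm of travel and 5 N, and it had sprung back when I lifted off.
- **Overshoot:** I kept pressing a little past the stop, and the wrist force reached 89 N. That is under the 120 N limit but more than was needed.
- **Earlier deviation:** while lowering the tool behind the jar it hit its inner reach limit and tilted about 2°. I corrected this before touching the jar.
- **Bystanders:** the spare jar and the reagent look undisturbed in the last pictures. The beaker, flask, wash bottle, wrench and collar were wholly or mostly outside those crops, and the arm did not work near them.

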